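Zero and set the leather splitter's depth dial by clicks, then lock it

ROBOT

A 7-joint arm with a two-finger parallel gripper is mounted at the origin on the work surface. World frame = base frame: x ahead of the robot, y to its left, z up, the work surface at z = 0. Lengths are in m, angles in degrees, forces in N, time in s.
With the tool pointing down it reaches from about 0.425 to 0.875 m from the base axis. Payload 4.7 kg.
Tool frame: the origin (TCP) lies midway between the tips of the shut fingers; the grasp point (between the pads) lies env.grip_point_offset behind it (env.grip_point_offset is the distance from the TCP to the grasp point, in m); x points along the fingers, y is the direction in which the jaws open and shut, and the axes are right-handed (so a half turn about x gives the same grasp; the last joint's range is limited). The gripper opens to 87 mm and grips with 3 to 60 N. Pads are 19 mm wide; open, the fingers measure 117 mm over their backs; the gripper's body (75 mm by 190 mm) begins 51 mm behind the grasp point.
Start: joints at [-72.416, 18.392, -4.016, 83.108, 1.295, 78.541, -3.26], TCP at [0.188, 0.622, 0.223] pointing down, gripper open.
Joint ranges: [-163.93, 163.93], [-17.29, 119.83], [-79.2, 71.16], [3.27, 140.29], [-89.18, 269.18], [5.43, 117.66], [-154.24, 154.24]. Speed limits (degrees/s): [147.25, 147.25, 180, 180, 180, 180, 180].

INTERFACE

Orientations are given as [roll, pitch, yaw] about the fixed x, y, z axes, in that order (R = Rz(yaw) Ry(pitch) Rx(roll)).
In Python, from cell import readout, read_camera, camera_params, sign_off, spot_in, pinpoint, env gives the robot as it stands.
- The arm moves only by the shell command python3 -m pendant 'ROWS' [OPENING] [FORCE]. ROWS is a JSON object of lists of equal length, an entry for each row: "xyz": the shift along the world's x, y, z in m, a list of three; "turn": the turn about the world's z in rad. A call has 1 to 10 rows; each row shifts and turns the pose as measured when the row begins; what a row does not reach is not made up. A row lasts 1/8 s, in which the tool goes at most 62.5 mm and 10.7 degrees, less where a joint would pass 70% of its speed; a pose out of reach is approached as far as the arm can. A call is refused whole if a number of a shift passes 0.0625 or a number of a turn 0.188, either way. A call with a gripper value outside its range is refused whole. OPENING is the opening, from 0 (shut) to 1 (fully open), set as the call begins (- or left out, the last holds). The fingers move at their own pace and stop on an object; FORCE is the grip in N (left out, the last holds). Time passes only in rows, so rows that do not move let the fingers close. It gives the time, the measured TCP pose, the force and the opening at its end, in the units of the state.
- readout.get_obs(): the state, without advancing time (a new reading comes with each control period).
- read_camera(name): name is "scene" or "top" or "wrist"; returns the picture (420x560x3 uint8, red, green, blue); there is no depth.
- camera_params(name): a dict with "fx", "fy", "cx", "cy" (pixels), "rvec" (rotation vector, rad) and "tvec" (3), from world to camera coordinates, as OpenCV has them; the wrist camera has in their place "hand_eye" (4x4, takes a point from camera to tool coordinates, whose origin is the TCP and whose axes are the tool frame's). Camera axes: x right, y down, z forward; pixel columns grow to the right and rows downward; lengths in m; the calibration is good to about 2 mm. A picture is of the moment at which its call begins: read the wrist's pose just before it. camera_params takes no time and is no camera call.
- sign_off(): hands the job in, once; it reports no verdict.
Trained networks look in the newest picture that a camera, given by its name, has taken for a name from the list of things; names that differ only in an ending like _2 or _b are one class to them, and where a whole thing is asked for, a point or a joint stands for the part that bears it (a point fixed in the world has none). Each returns a list of dicts, best first, with "score" (0 to 1); they miss things now and then, are a little off and sometimes report something else, mostly with a low value. They report only what shows in the picture. A call takes as long as a camera call.
- spot_in(camera, name): "at" ([x, y, z] in m, in the coordinates of the camera as it stood for that picture, good to about 4 mm: the middle of the surface that is visible of it).
- pinpoint(camera, name): "at" ([x, y, z] in m, in the coordinates of the camera as it stood for that picture, good to about 4 mm: a listed point, or the origin of a listed thing).
The state is a dict: "time_s": time; "qpos": joint angles; "joint_velocities": joint speeds; "effort": joint torques, N m; "tool_pos": TCP position; "tool_rot": TCP orientation; "force": force on the tool from outside, world axes, zero at the start; "wrist_torque": the same for the moment, N m; "grip_width": finger opening in m.
Only numpy, scipy, OpenCV 4.12 (cv2) and the standard library are available. Lean on these libraries where they do the work, as an engineer would, in place of code of your own. Each camera call takes 0.05 s, during which the arm holds its last target.

TASK

Set the leather splitting machine to the sixth click: gently turn the black dial on top anticlockwise (seen from above) until you feel its end stop, without forcing it, then turn it back clockwise by exactly six clicks. Then gently push the red locking slide fully home towards the dial, and leave the other things on the bench where they are.

Things in the scene. Friction and masses are not known exactly. Their poses are not given: they have to be found in the camera images.
- splitter: Leather splitting machine, fixed to the bench: steel foot plate 170 x 310 mm, green cheeks, green top beam 72 mm (x) by 272 mm (y, from -106 to +166 mm), its flat top 125 mm above the bench. Origin on the bench under the dial's axis; z up, y along the beam from the dial towards the locking slide. A crank sticks out at the -y end, below the beam's top.
- dial_grip (a point): Fixed point on the dial's vertical axis, 149 mm above the bench, 24 mm over the beam top; does not turn. Dial: black round fluted rubber knob, 39 mm diameter, 2 to 36 mm above the beam top, unmarked. A click every 20 degrees: 0.2 N m to leave a rest, then it drops into the next and stays there. Starts 2 to 5 clicks clockwise of its anticlockwise stop, rarely hanging between two; 10 clicks in all.
- gap (a joint): Blade height in m, driven by the dial: 0 at rest at the anticlockwise stop, +0.0001 per click clockwise; the reading is too coarse to tell clicks apart. The stop lies at a rest and is springy: about 0.35 N m to start past it, 0.45 at 0.12 rad; let go, the dial springs back to that rest. Forcing it more than 0.15 rad past the stop damages it.
- lock (a joint): Travel of the locking slide in m: 0 open (at the start), 0.014 fully home. Moves straight towards the dial (machine's -y) with about 3 N and stays where left. Its hidden pin enters between the dial's teeth: it goes home only with the dial resting in a click, and the dial then cannot turn. Do not push it with more than 30 N.
- lock_tab (a point): Top centre of the red tab of the locking slide, moves with it: tab 22 mm (machine x) by 12 mm (machine y), 2 to 28 mm above the beam top, so this point is 153 mm above the bench; 103 mm from the dial axis when open, 89 mm when home. The beam reaches 63 mm beyond it.
- spool: Wooden spool standing on the bench behind the machine, 42 mm in diameter, 52 mm tall; origin at the centre of its underside. Leave alone.
- awl: Awl with a dark wooden handle lying on the bench beside the machine's crank end, about 130 mm long. Leave alone.
- wax_jar: Amber jar with a brass cap standing on the bench, 48 mm in diameter, 45 mm tall; origin at the centre of its underside. Leave alone.
- weight: Brass bar weight 50 x 90 x 28 mm lying behind the machine; origin at the centre of its underside. Leave alone.

How it is judged (in metres and radians):
On the way, in this order (a step that is already met when the one before it is completed fails the run):
1. the dial is turned anticlockwise to its end stop (value of joint gap below 2e-05 m), for 0.1 s.
2. the dial is set to the sixth click with the lock still open (value of joint gap between 0.00056 and 0.00064 m and value of joint lock below 0.004 m), for 0.3 s.
3. the locking slide is pushed home (value of joint lock above 0.012 m), for 0.2 s.
At the end, for the whole second after the job is handed in: The dial rests at the sixth click from its anticlockwise stop (blade 0.56 to 0.64 mm up) and the locking slide is home (within 2 mm of its end) (value of joint gap between 0.00056 and 0.00064 m and value of joint lock above 0.012 m); the robot touches nothing.
It fails at once if the dial is forced more than 0.15 rad past its end stop (value of joint gap below -4.3e-05 m).
It fails at once if the locking slide is pushed with more than 30 N (contact force between anything else and lock above 30 N).
It fails at once if a bystander is moved more than 20 mm (distance of any of spool, awl, wax_jar, weight from where it was at the start of the episode above 0.02 m).
It also fails if it takes over 67 s, if anything falls off the work surface, if the arm or the gripper's body presses on something with over 40 N, if the wrist force passes 120 N, or if a joint passes its speed limit or range.

## Working session

There is one attempt and no reset: what is moved stays moved. The work goes in short steps, Python scripts to look and compute and a shell command to move; the robot and the scene stay as the last step left them, time stands still between calls to the robot, and variables do not carry over. Pictures are saved under pics/ and viewed, and the job is handed in when it is done.

```bash
mkdir -p pics; ls
cat > h.py <<'E'
import numpy as np, cv2
from scipy.spatial.transform import Rotation as R
from cell import readout, read_camera, camera_params, spot_in, pinpoint, env
def snap(cam,fn):
    o=readout.get_obs(); im=read_camera(cam); cv2.imwrite('pics/'+fn,im[:,:,::-1]); return o
def toW(cam,p,o):
    c=camera_params(cam); p=np.array(p)
    if cam=='wrist':
        q=np.array(c['hand_eye'])@np.r_[p,1]
        return R.from_euler('xyz',o['tool_rot'],degrees=True).apply(q[:3])+np.array(o['tool_pos'])
    M=R.from_rotvec(np.array(c['rvec']).ravel()).as_matrix(); return M.T@(p-np.array(c['tvec']).ravel())
def pr(cam,P):
    c=camera_params(cam); M=R.from_rotvec(np.array(c['rvec']).ravel()).as_matrix(); q=M@np.array(P)+np.array(c['tvec']).ravel()
    return q[0]/q[2]*c['fx']+c['cx'],q[1]/q[2]*c['fy']+c['cy']
E
python3 - <<'E'
from h import *
o=snap('top','top1.png');print(o); print(env.grip_point_offset)
for n in ['splitter','dial_grip','lock_tab','spool','awl','wax_jar','weight']:
    for d in pinpoint('top',n)[:2]: print('top',n,round(d['score'],2),toW('top',d['at'],o).round(4))
o=snap('scene','scene1.png')
for n in ['splitter','dial_grip','lock_tab']:
    for d in pinpoint('scene',n)[:2]: print('scene',n,round(d['score'],2),toW('scene',d['at'],o).round(4))
E
```

```text
pics
{'time_s': 0.0, 'qpos': array([-72.41661883,  18.44048746,  -4.01648245,  83.17425722,
         1.29560224,  78.53819048,  -3.26243657]), 'joint_velocities': array([-0.07448097,  0.00240102,  0.01801522,  0.01475905,  0.0007398 ,
       -0.00055817,  0.00914352]), 'effort': array([-6.22184853e-04, -4.91273260e+01, -4.04549316e-01, -3.12549520e+01,
       -6.40135864e-02,  4.32283350e-02,  1.61932353e-04]), 'tool_pos': array([0.18749236, 0.62181473, 0.22145108]), 'tool_rot': array([ -86.88727542,   89.89218229, -103.66233508]), 'force': array([-0.55520832, -0.49311888,  0.98334993]), 'wrist_torque': array([ 0.02933694,  0.03196099, -0.00799624]), 'grip_width': 0.08687137772963162}
0.0187
top splitter 0.67 [ 0.5568 -0.1017  0.0012]
top dial_grip 0.74 [ 0.5569 -0.0994  0.147 ]
top lock_tab 0.5 [ 0.52   -0.005   0.1495]
top spool 0.58 [ 0.7061 -0.1547 -0.0036]
top awl 0.81 [ 6.710e-01 -3.069e-01 -3.000e-04]
top wax_jar 0.58 [ 0.512   0.1423 -0.0018]
top weight 0.75 [ 0.6638  0.0007 -0.0035]
top weight 0.22 [ 6.684e-01 -3.078e-01 -5.000e-04]
scene splitter 0.78 [ 0.5549 -0.0998 -0.0021]
scene splitter 0.6 [ 0.6681 -0.3046  0.0013]
scene dial_grip 0.71 [ 0.5601 -0.1028  0.1504]
scene dial_grip 0.57 [ 0.5175 -0.0068  0.1533]
scene lock_tab 0.45 [ 0.5201 -0.006   0.1539]
```

View pics/top1.png

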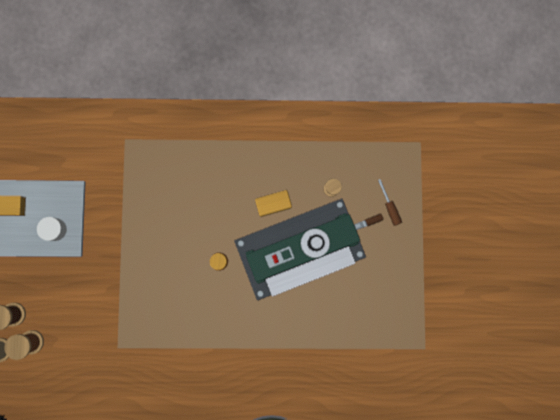

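View pics/scene1.png

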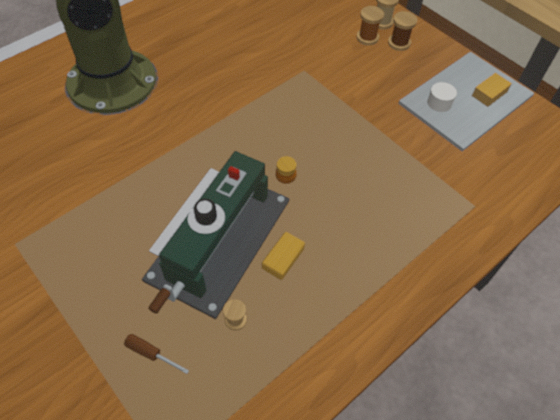

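The top view shows the dial at about (316,242) and the red tab at (276,258), which agrees with the networks. I'll move above the dial along an arc, turning to keep joint 7 near the middle of its range.

```bash
python3 -m pendant '{"xyz":[[0.037,-0.039,0.008],[0.037,-0.039,0.008],[0.037,-0.039,0.008],[0.037,-0.039,0.008],[0.037,-0.039,0.008],[0.037,-0.039,0.008],[0.037,-0.039,0.008],[0.015,-0.05,0.005]],"turn":[-0.097,-0.097,-0.097,-0.097,-0.097,-0.097,-0.097,-0.097]}'
python3 -m pendant '{"xyz":[[0.012,-0.05,0],[0.012,-0.05,0],[0.012,-0.05,0],[0.012,-0.05,0],[0.012,-0.05,0],[0.012,-0.05,0],[0.012,-0.05,0],[0,0,0]],"turn":[-0.097,-0.097,-0.097,-0.097,-0.097,-0.097,-0.097,0]}'
python3 - <<'E'
from h import *
o=snap('wrist','w1.png');print(o['qpos'],o['tool_pos'],o['tool_rot'],o['time_s'])
for n in ['dial_grip','lock_tab','splitter']:
    for d in pinpoint('wrist',n)[:2]: print(n,round(d['score'],2),toW('wrist',d['at'],o).round(4))
E
```

```text
time_s: 1.6
tool_pos: [0.4644, 0.2923, 0.2852]
tool_rot: [134.9, 89.7, 72.8]
force: [-0.3, -0.2, -0.6]
grip_width: 0.087
time_s: 2.6
tool_pos: [0.5509, -0.0753, 0.2885]
tool_rot: [112.4, 89.3, 9.6]
force: [-1.0, 1.4, -0.5]
grip_width: 0.0871
[-28.2102831    4.96883458  35.93633444  92.57800359  -3.14756783
  82.73142863  -4.85631808] [ 0.5508874  -0.0752704   0.28847873] [112.42912076  89.2945738    9.58610453] 2.6
dial_grip 0.86 [ 0.558  -0.095   0.1514]
lock_tab 0.64 [ 0.5179 -0.0086  0.1539]
```

View pics/w1.png

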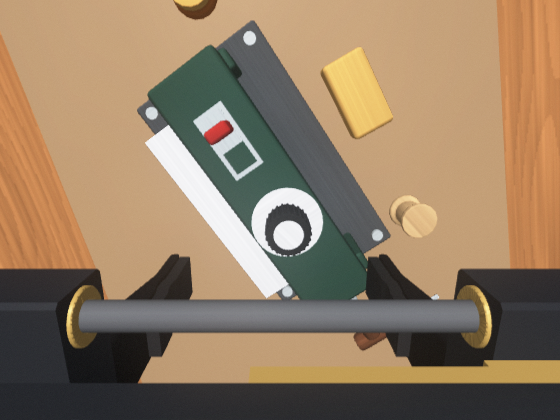

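Run:
```python
from h import *
c=camera_params('wrist'); print(c)
```

```text
{'fx': 358.32861908122794, 'fy': 358.32861908122794, 'cx': 278.58883723142543, 'cy': 216.86169367698653, 'hand_eye': array([[-1.22749434e-03, -2.83095369e-01,  9.59090979e-01,
        -1.61949159e-01],
       [ 9.99999102e-01, -8.63550498e-04,  1.02495604e-03,
         5.55657461e-04],
       [ 5.38063183e-04,  9.59091375e-01,  2.83096175e-01,
        -7.90000144e-02],
       [ 0.00000000e+00,  0.00000000e+00,  0.00000000e+00,
         1.00000000e+00]])}
```

The wrist view shows the dial's pale top cap at about (288,235), the red tab at (218,132), and the machine's axis tilted. I'll refine these positions from the pixels.

```bash
cat >> h.py <<'E'
def ray(cam,u,v,z,o):
    c=camera_params(cam); d=[(u-c['cx'])/c['fx'],(v-c['cy'])/c['fy'],1]
    a=toW(cam,[0,0,0],o); b=toW(cam,d,o); return a+(b-a)*(z-a[2])/(b[2]-a[2])
E
python3 - <<'E'
from h import *
o=readout.get_obs()
im=cv2.imread('pics/w1.png').astype(int)
g=(im.min(2)>170)
cv2.imwrite('pics/crop.png',cv2.resize(cv2.imread('pics/w1.png')[90:270,180:340],None,fx=4,fy=4,interpolation=cv2.INTER_CUBIC)[:600])
n,l,s,c=cv2.connectedComponentsWithStats(g.astype(np.uint8))
for i in range(1,n):
    if s[i,4]>150: print(s[i],c[i],ray('wrist',*c[i],0.161,o))
m=(im[:,:,2]>120)&(im[:,:,1]<70)&(im[:,:,0]<70)
n,l,s,c=cv2.connectedComponentsWithStats(m.astype(np.uint8))
for i in range(1,n):
    if s[i,4]>50: print('red',s[i],c[i],ray('wrist',*c[i],0.15,o))
print(ray('wrist',288,235,.161,o))
E
```

```text
[ 194  101   69   79 1402] [225.44436519 135.78031384] [0.52505916 0.00069503 0.161     ]
[ 145  125  178  173 7584] [233.6501846  212.08873945] [ 0.51611962 -0.06114885  0.161     ]
[273 221  31  29 692] [288.12427746 234.82080925] [ 0.5565381 -0.0905695  0.161    ]
red [205 121  25  24 329] [217.30699088 131.77203647] [0.5178145  0.00488807 0.15      ]
[ 0.55640161 -0.09070475  0.161     ]
```

View pics/crop.png

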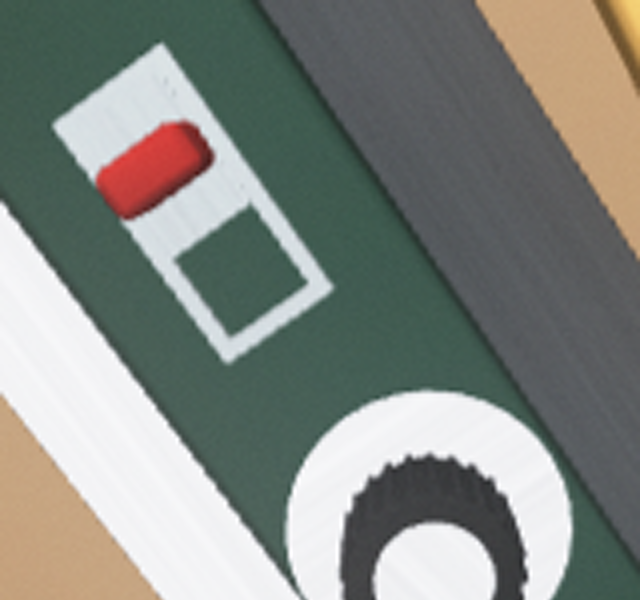

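Run:
```python
from h import *
o=snap('wrist','w2.png');print(o['tool_pos'],o['tool_rot'],o['time_s'],o['joint_velocities'])
im=cv2.imread('pics/w2.png').astype(int)
g=(im.min(2)>170)
n,l,s,c=cv2.connectedComponentsWithStats(g.astype(np.uint8))
for i in range(1,n):
    if s[i,4]>150: print(s[i],c[i],ray('wrist',*c[i],0.161,o))
for cam,fn in(('top','top1.png'),('scene','scene1.png')):
  im=cv2.imread('pics/'+fn).astype(int)
  g=(im.min(2)>150)
  n,l,s,c=cv2.connectedComponentsWithStats(g.astype(np.uint8))
  for i in range(1,n):
    if s[i,4]>15 and 150<c[i][0]<350: print(cam,s[i],c[i],ray(cam,*c[i],0.161,o))
  m=(im[:,:,2]>120)&(im[:,:,1]<70)&(im[:,:,0]<70)
  n,l,s,c=cv2.connectedComponentsWithStats(m.astype(np.uint8))
  for i in range(1,n):
    if s[i,4]>5: print('red',s[i],c[i],ray(cam,*c[i],0.15,o))
a=cv2.resize(cv2.imread('pics/top1.png')[200:300,240:370],None,fx=4,fy=4)
b=cv2.resize(cv2.imread('pics/scene1.png')[160:260,160:290],None,fx=4,fy=4)
cv2.imwrite('pics/c2.png',np.vstack([a,b])[:800])
cv2.imwrite('pics/c2.png',cv2.resize(np.hstack([a,b]),None,fx=.75,fy=.75))
```

```text
[ 0.55102459 -0.06761654  0.28795822] [127.96680164  89.29707449  25.82476734] 2.8 [-0.61290779 -0.05533153 -0.42068479  0.10391418  0.17723848  0.07704191
  0.0043961 ]
[ 197  110   69   79 1398] [228.46781116 144.31831187] [ 0.5257405  -0.00622231  0.161     ]
[ 148  132  176  168 7337] [234.836718   218.25323702] [ 0.51577925 -0.06657077  0.161     ]
[275 230  30  29 683] [289.62664714 243.85212299] [ 0.55613095 -0.09886893  0.161     ]
top [301 229  28  28 341] [313.95601173 242.86803519] [ 0.5539874  -0.09498345  0.161     ]
top [311 237  11  11  90] [316.2        242.05555556] [ 0.55591549 -0.1002242   0.161     ]
top [ 266  247   89   49 1596] [309.98684211 271.06578947] [ 0.4886465  -0.08568703  0.161     ]
top [277 252   6  11  25] [279.52 256.96] [ 0.52075613 -0.01488572  0.161     ]
top [266 255   8  12  48] [269.54166667 260.54166667] [0.51233303 0.00821586 0.161     ]
red [273 255   5   8  27] [274.96296296 258.59259259] [ 0.51695152 -0.004556    0.15      ]
scene [ 150  169   74   86 1296] [190.27932099 214.89891975] [ 0.55387387 -0.1296884   0.161     ]
scene [197 201  14  12 125] [203.92  206.512] [ 0.55501983 -0.1006324   0.161     ]
scene [175 283   7  11  22] [177.63636364 287.36363636] [ 0.65472555 -0.22711767  0.161     ]
red [229 167  10   6  43] [233.60465116 169.55813953] [ 0.51678488 -0.00385878  0.15      ]
```

View pics/c2.png

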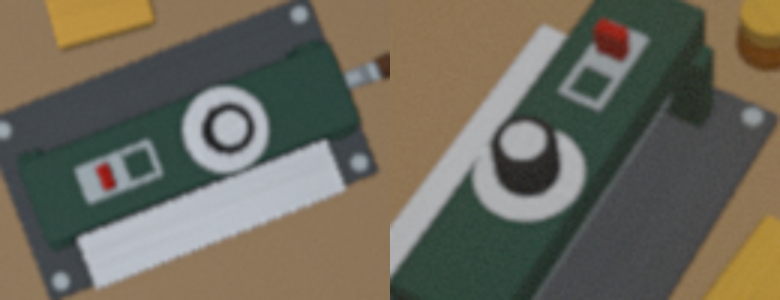

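Settled, all the cameras put the dial at (0.556, -0.0995) and the tab at (0.517, -0.0045). I'll centre over the dial and descend.

```bash
cat > st.py <<'E'
from h import *
o=readout.get_obs(); M=R.from_euler('xyz',o['tool_rot'],degrees=True).as_matrix()
print('t',o['time_s'],'tcp',o['tool_pos'].round(4),'yaw',round(np.degrees(np.arctan2(M[1,1],M[0,1])),2),'F',o['force'].round(1),'T',o['wrist_torque'].round(3),'w',round(o['grip_width'],4),'j7',o['qpos'][6].round(1),'xax',M[:,0].round(3))
E
python3 -m pendant '{"xyz":[[0.005,-0.032,-0.02],[0,0,-0.03],[0,0,-0.03],[0,0,0]],"turn":[0,0,0,0]}' 0.75 5; python3 st.py
python3 - <<'E'
from h import *
o=snap('wrist','w3.png')
for n in ['dial_grip','lock_tab']:
    for d in pinpoint('wrist',n)[:2]: print(n,round(d['score'],2),toW('wrist',d['at'],o).round(4))
E
python3 st.py
```

```text
time_s: 3.35
tool_pos: [0.5571, -0.0926, 0.2066]
tool_rot: [133.0, 89.1, 31.7]
force: [-0.0, 0.8, -0.3]
grip_width: 0.0661
t 3.35 tcp [ 0.5571 -0.0926  0.2066] yaw -11.34 F [-0.   0.8 -0.3] T [-0.113  0.064  0.024] w 0.0661 j7 0.7 xax [ 0.013  0.008 -1.   ]
dial_grip 0.68 [ 0.5589 -0.0957  0.1522]
lock_tab 0.57 [ 0.5181 -0.0065  0.1556]
t 3.5 tcp [ 0.5594 -0.0935  0.21  ] yaw -11.38 F [ 0.4 -0.4  0.4] T [-0.102  0.106  0.012] w 0.0655 j7 0.7 xax [ 0.019  0.008 -1.   ]
```

View pics/w3.png

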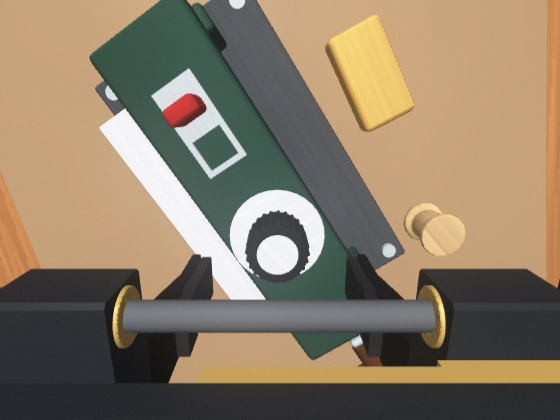

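```bash
python3 -m pendant '{"xyz":[[-0.002,-0.006,-0.02],[0,0,-0.02],[0,0,0]],"turn":[0,0,0]}' ; python3 st.py
python3 - <<'E'
from h import *
o=snap('wrist','w4.png');print(o['tool_pos'])
im=cv2.imread('pics/w4.png').astype(int)
g=(im.min(2)>170)
n,l,s,c=cv2.connectedComponentsWithStats(g.astype(np.uint8))
for i in range(1,n):
    if s[i,4]>150: print(s[i],c[i],ray('wrist',*c[i],0.161,o))
E
python3 st.py
```

```text
time_s: 3.88
tool_pos: [0.5609, -0.0987, 0.1746]
tool_rot: [117.6, 88.3, 16.4]
force: [0.3, -0.5, -0.2]
grip_width: 0.0655
t 3.875 tcp [ 0.5609 -0.0987  0.1746] yaw -11.23 F [ 0.3 -0.5 -0.2] T [-0.066  0.082  0.002] w 0.0655 j7 2.4 xax [ 0.028  0.008 -1.   ]
[ 0.56088955 -0.09871633  0.17459477]
[ 120   50  112  129 3412] [174.19284877 108.87661196] [ 0.52963767 -0.01076614  0.161     ]
[  68  103  142  167 5902] [135.8812267  183.95798035] [ 0.50156976 -0.04137919  0.161     ]
[ 212  192  110  108 4621] [261.74009955 234.68210344] [ 0.5568559 -0.0798487  0.161    ]
[ 244  245   49   46 1746] [267.67583047 267.9163803 ] [ 0.5560756  -0.09873448  0.161     ]
[385 251  14  14 157] [390.94904459 257.37579618] [ 0.6216273  -0.10638266  0.161     ]
t 3.925 tcp [ 0.5617 -0.099   0.1757] yaw -11.23 F [ 0.4 -0.1 -0.3] T [-0.128  0.085  0.02 ] w 0.0654 j7 2.4 xax [ 0.03   0.008 -1.   ]
```

View pics/w4.png

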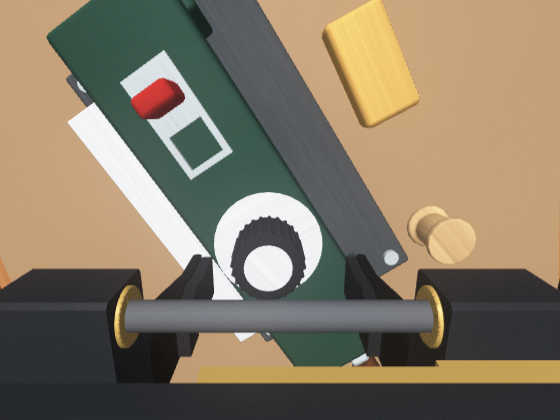

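```bash
python3 -m pendant '{"xyz":[[-0.004,0,-0.012],[-0.002,0,-0.012],[0,0,-0.008]],"turn":[0,0,0]}' ; python3 st.py; python3 -m pendant '{"xyz":[[0,0,0],[0,0,0]],"turn":[0,0]}' ; python3 st.py
```

```text
time_s: 4.3
tool_pos: [0.5571, -0.099, 0.1449]
tool_rot: [114.7, 87.9, 13.5]
force: [0.3, 0.0, 0.3]
grip_width: 0.0653
t 4.3 tcp [ 0.5571 -0.099   0.1449] yaw -11.21 F [0.3 0.  0.3] T [-0.092  0.08  -0.007] w 0.0653 j7 3.2 xax [ 0.035  0.008 -0.999]
time_s: 4.55
tool_pos: [0.5567, -0.0989, 0.1441]
tool_rot: [115.0, 88.0, 13.8]
force: [-0.2, 1.0, 0.3]
grip_width: 0.0652
t 4.55 tcp [ 0.5567 -0.0989  0.1441] yaw -11.2 F [-0.2  1.   0.3] T [-0.1    0.146 -0.067] w 0.0652 j7 3.2 xax [ 0.034  0.008 -0.999]
```

```bash
python3 -m pendant '{"xyz":[[-0.001,0,-0.009],[0,0,-0.003],[0,0,0]],"turn":[0,0,0]}' ; python3 st.py; python3 -m pendant '{"xyz":[[0,0,0],[0,0,0],[0,0,0],[0,0,0]],"turn":[0,0,0,0]}' 0.3 20; python3 st.py
```

```text
time_s: 4.92
tool_pos: [0.5559, -0.0989, 0.1315]
tool_rot: [114.6, 88.0, 13.5]
force: [-0.6, -0.2, 0.7]
grip_width: 0.0651
t 4.925 tcp [ 0.5559 -0.0989  0.1315] yaw -11.2 F [-0.6 -0.2  0.7] T [-0.115  0.122  0.026] w 0.0651 j7 3.6 xax [ 0.034  0.008 -0.999]
time_s: 5.42
tool_pos: [0.5558, -0.0989, 0.1318]
tool_rot: [115.2, 88.0, 14.0]
force: [-2.2, 0.1, 0.4]
grip_width: 0.0385
t 5.425 tcp [ 0.5558 -0.0989  0.1318] yaw -11.2 F [-2.2  0.1  0.4] T [-0.004  0.458 -0.051] w 0.0385 j7 3.6 xax [ 0.034  0.008 -0.999]
```

Gripped at 38.5 mm with little side force. Now turning anticlockwise.

```bash
for i in 1; do python3 -m pendant '{"xyz":[[0,0,0],[0,0,0]],"turn":[0.06,0.06]}'>/dev/null; python3 st.py; done; python3 -m pendant '{"xyz":[[0,0,0],[0,0,0]],"turn":[0.06,0.06]}'>/dev/null; python3 st.py;  python3 -m pendant '{"xyz":[[0,0,0],[0,0,0]],"turn":[0.06,0.06]}'>/dev/null; python3 st.py;  python3 -m pendant '{"xyz":[[0,0,0],[0,0,0]],"turn":[0.06,0.06]}'>/dev/null; python3 st.py
```

```text
t 5.675 tcp [ 0.5556 -0.0988  0.1318] yaw -4.2 F [-0.1  0.5 -0.6] T [-0.144  0.252 -0.07 ] w 0.0389 j7 10.7 xax [ 0.032  0.013 -0.999]
t 5.925 tcp [ 0.5555 -0.0988  0.1318] yaw 2.91 F [-0.3  0.2  0.7] T [-0.057  0.203  0.046] w 0.0385 j7 18.0 xax [ 0.03   0.017 -0.999]
t 6.175 tcp [ 0.5553 -0.0988  0.1319] yaw 10.03 F [-1.2 -1.3 -0.4] T [-0.058  0.286 -0.314] w 0.0387 j7 25.2 xax [ 0.028  0.021 -0.999]
t 6.425 tcp [ 0.5552 -0.0988  0.1319] yaw 17.08 F [-0.6  0.1  0.8] T [-0.064  0.182 -0.075] w 0.0388 j7 32.3 xax [ 0.025  0.024 -0.999]
```

```bash
f(){ python3 st.py | sed 's/F.*T/T/;s/xax.*//'; }; python3 -m pendant '{"xyz":[[0,0,0]],"turn":[0.04]}'>/dev/null; f; python3 -m pendant '{"xyz":[[0,0,0]],"turn":[0.04]}'>/dev/null; f; python3 -m pendant '{"xyz":[[0,0,0]],"turn":[0.04]}'>/dev/null; f; python3 -m pendant '{"xyz":[[0,0,0]],"turn":[0.04]}'>/dev/null; f; python3 -m pendant '{"xyz":[[0,0,0]],"turn":[0.04]}'>/dev/null; f
```

```text
t 6.55 tcp [ 0.5551 -0.0988  0.1318] yaw 19.46 T [-0.043  0.177  0.027] w 0.0383 j7 34.7 
t 6.675 tcp [ 0.5551 -0.0988  0.1319] yaw 21.83 T [-0.076  0.087  0.025] w 0.0388 j7 37.1 
t 6.8 tcp [ 0.555  -0.0988  0.1318] yaw 24.22 T [-0.069  0.087  0.13 ] w 0.0386 j7 39.5 
t 6.925 tcp [ 0.555  -0.0988  0.1319] yaw 26.61 T [-0.083  0.122  0.167] w 0.0386 j7 41.9 
t 7.05 tcp [ 0.5549 -0.0988  0.1319] yaw 28.99 T [-0.092  0.249 -0.104] w 0.0387 j7 44.2
```

```bash
f(){ python3 st.py | sed 's/F.*T/T/;s/xax.*//'; }; python3 -m pendant '{"xyz":[[0,0,0]],"turn":[0.04]}'>/dev/null; f; python3 -m pendant '{"xyz":[[0,0,0]],"turn":[0.04]}'>/dev/null; f; python3 -m pendant '{"xyz":[[0,0,0]],"turn":[0.04]}'>/dev/null; f
```

```text
t 7.175 tcp [ 0.5548 -0.0988  0.1318] yaw 31.31 T [-0.055  0.192 -0.223] w 0.0385 j7 46.6 
t 7.3 tcp [ 0.5548 -0.0988  0.1319] yaw 33.65 T [-0.074  0.122 -0.17 ] w 0.0386 j7 48.9 
t 7.425 tcp [ 0.5548 -0.0988  0.1319] yaw 35.99 T [-0.074  0.148 -0.061] w 0.0388 j7 51.3
```

```bash
f(){ python3 st.py | sed 's/F.*T/T/;s/xax.*//'; }; python3 -m pendant '{"xyz":[[0,0,0],[0,0,0]],"turn":[0.04,0.04]}'>/dev/null; f; python3 -m pendant '{"xyz":[[0,0,0]],"turn":[0.04]}'>/dev/null; f; python3 -m pendant '{"xyz":[[0,0,0]],"turn":[0.04]}'>/dev/null; f; python3 -m pendant '{"xyz":[[0,0,0]],"turn":[0.04]}'>/dev/null; f;  python3 -m pendant '{"xyz":[[0,0,0]],"turn":[0.04]}'>/dev/null; f; python3 -m pendant '{"xyz":[[0,0,0]],"turn":[0.03]}'>/dev/null; f
```

```text
t 7.675 tcp [ 0.5547 -0.0989  0.1319] yaw 40.72 T [-0.069  0.12   0.015] w 0.0386 j7 56.0 
t 7.8 tcp [ 0.5547 -0.0989  0.1318] yaw 43.1 T [-0.092  0.08   0.098] w 0.0386 j7 58.3 
t 7.925 tcp [ 0.5547 -0.0989  0.1319] yaw 45.49 T [-0.122  0.148  0.075] w 0.0385 j7 60.7 
t 8.05 tcp [ 0.5546 -0.0989  0.1318] yaw 47.88 T [-0.07   0.15   0.079] w 0.0388 j7 63.0 
t 8.175 tcp [ 0.5545 -0.099   0.1319] yaw 50.22 T [-0.068  0.249 -0.346] w 0.0385 j7 65.3 
t 8.3 tcp [ 0.5545 -0.099   0.1318] yaw 51.97 T [-0.069  0.171 -0.198] w 0.0388 j7 67.1
```

```bash
f(){ python3 st.py | sed 's/F.*T/T/;s/xax.*//'; }; python3 -m pendant '{"xyz":[[0,0,0]],"turn":[0.02]}'>/dev/null; f; python3 -m pendant '{"xyz":[[0,0,0]],"turn":[0.02]}'>/dev/null; f
```

```text
t 8.425 tcp [ 0.5545 -0.099   0.1318] yaw 53.17 T [-0.015  0.121 -0.119] w 0.039 j7 68.3 
t 8.55 tcp [ 0.5544 -0.099   0.1318] yaw 54.38 T [-0.069  0.103 -0.129] w 0.0387 j7 69.5
```

```bash
f(){ python3 st.py | sed 's/F.*T/T/;s/xax.*//'; }; python3 -m pendant '{"xyz":[[0,0,0],[0,0,0]],"turn":[0.04,0.04]}'>/dev/null; f; python3 -m pendant '{"xyz":[[0,0,0]],"turn":[0.04]}'>/dev/null; f; python3 -m pendant '{"xyz":[[0,0,0]],"turn":[0.04]}'>/dev/null; f; python3 -m pendant '{"xyz":[[0,0,0]],"turn":[0.04]}'>/dev/null; f;  python3 -m pendant '{"xyz":[[0,0,0]],"turn":[0.03]}'>/dev/null; f; python3 -m pendant '{"xyz":[[0,0,0]],"turn":[0.03]}'>/dev/null; f
```

```text
t 8.8 tcp [ 0.5544 -0.099   0.1318] yaw 59.19 T [-0.075  0.116 -0.001] w 0.0386 j7 74.2 
t 8.925 tcp [ 0.5543 -0.0991  0.1318] yaw 61.62 T [-0.043  0.076  0.031] w 0.0385 j7 76.5 
t 9.05 tcp [ 0.5543 -0.0991  0.1318] yaw 64.05 T [-0.011  0.112  0.034] w 0.0386 j7 78.9 
t 9.175 tcp [ 0.5543 -0.0992  0.1318] yaw 66.49 T [-0.01   0.075  0.175] w 0.0388 j7 81.3 
t 9.3 tcp [ 0.5543 -0.0992  0.1319] yaw 68.34 T [-0.048  0.115  0.019] w 0.0384 j7 83.0 
t 9.425 tcp [ 0.5542 -0.0992  0.1318] yaw 70.13 T [-0.023  0.204 -0.24 ] w 0.0387 j7 84.8
```

```bash
f(){ python3 st.py | sed 's/F.*T/T/;s/xax.*//'; }; python3 -m pendant '{"xyz":[[0,0,0]],"turn":[0.02]}'>/dev/null; f; python3 -m pendant '{"xyz":[[0,0,0]],"turn":[0.02]}'>/dev/null; f; python3 -m pendant '{"xyz":[[0,0,0]],"turn":[0.02]}'>/dev/null; f
```

```text
t 9.55 tcp [ 0.5542 -0.0993  0.1319] yaw 71.3 T [-0.005  0.143 -0.318] w 0.0384 j7 85.9 
t 9.675 tcp [ 0.5542 -0.0993  0.1318] yaw 72.49 T [-0.001  0.206 -0.346] w 0.0385 j7 87.1 
t 9.8 tcp [ 0.5541 -0.0993  0.1318] yaw 73.7 T [-0.028  0.192 -0.34 ] w 0.0386 j7 88.3
```

```bash
f(){ python3 st.py | sed 's/F.*T/T/;s/xax.*//'; }; python3 -m pendant '{"xyz":[[0,0,0]],"turn":[0]}'>/dev/null; f; python3 -m pendant '{"xyz":[[0,0,0]],"turn":[0.01]}'>/dev/null; f
```

```text
t 9.925 tcp [ 0.5542 -0.0993  0.1318] yaw 73.71 T [ 0.004  0.198 -0.259] w 0.039 j7 88.3 
t 10.05 tcp [ 0.5541 -0.0993  0.1318] yaw 74.31 T [-0.004  0.215 -0.323] w 0.0389 j7 88.9
```

Torque holds at about 0.33 N m about 5° past the fourth click's rest. At the earlier clicks it fell off by this point, so this is the end stop. I'll ease back, let go so the dial rests, then regrip.

```bash
f(){ python3 st.py | sed 's/xax.*//'; }; python3 -m pendant '{"xyz":[[0,0,0],[0,0,0],[0,0,0]],"turn":[-0.05,-0.045,0]}'>/dev/null; f; python3 -m pendant '{"xyz":[[0,0,0],[0,0,0],[0,0,0]],"turn":[0,0,0]}' 0.6 >/dev/null; f; python3 -m pendant '{"xyz":[[0.001,0,0],[0,0,0],[0,0,0],[0,0,0]],"turn":[0,0,0,0]}' 0.3 25 >/dev/null; f
```

```text
t 10.425 tcp [ 0.5543 -0.0992  0.1318] yaw 68.88 F [-0.8 -1.6  0.7] T [-0.102  0.097 -0.033] w 0.0385 j7 83.6 
t 10.8 tcp [ 0.5548 -0.0991  0.1319] yaw 69.02 F [ 0.3  1.  -0.5] T [-0.013 -0.016 -0.021] w 0.0515 j7 83.7 
t 11.3 tcp [ 0.5557 -0.0998  0.132 ] yaw 69.04 F [1.  0.3 0.2] T [-0.112  0.027  0.019] w 0.0389 j7 83.7
```

```bash
f(){ python3 st.py | sed 's/F.*T/T/;s/xax.*//'; }; python3 -m pendant '{"xyz":[[0,0,0]],"turn":[0.03]}'>/dev/null; f; python3 -m pendant '{"xyz":[[0,0,0]],"turn":[0.03]}'>/dev/null; f; python3 -m pendant '{"xyz":[[0,0,0]],"turn":[0.02]}'>/dev/null; f;python3 -m pendant '{"xyz":[[0,0,0]],"turn":[0]}'>/dev/null; f; python3 -m pendant '{"xyz":[[0,0,0],[0,0,0]],"turn":[-0.04,-0.04]}'>/dev/null; f; python3 -m pendant '{"xyz":[[0,0,0]],"turn":[0]}'>/dev/null; f
```

```text
t 11.425 tcp [ 0.5557 -0.0998  0.1319] yaw 70.82 T [-0.18   0.162 -0.315] w 0.0385 j7 85.5 
t 11.55 tcp [ 0.5557 -0.0998  0.1319] yaw 72.62 T [-0.25   0.066 -0.368] w 0.0386 j7 87.2 
t 11.675 tcp [ 0.5556 -0.0998  0.1319] yaw 73.85 T [-0.21   0.135 -0.299] w 0.0386 j7 88.4 
t 11.8 tcp [ 0.5556 -0.0998  0.132 ] yaw 73.86 T [-0.246  0.094 -0.366] w 0.0384 j7 88.4 
t 12.05 tcp [ 0.5557 -0.0998  0.1319] yaw 69.19 T [-0.201  0.05   0.06 ] w 0.0384 j7 83.9 
t 12.175 tcp [ 0.5557 -0.0998  0.1319] yaw 69.23 T [-0.185  0.115 -0.022] w 0.0389 j7 83.9
```

The stop is confirmed a second time. Now clockwise by 120°, to a tool yaw of about -51°, sampling the torque to count clicks.

```bash
f(){ python3 st.py | sed 's/F.*T/T/;s/xax.*//'; }; 
python3 -m pendant '{"xyz":[[0,0,0]],"turn":[-0.06]}'>/dev/null; f
python3 -m pendant '{"xyz":[[0,0,0]],"turn":[-0.06]}'>/dev/null; f
python3 -m pendant '{"xyz":[[0,0,0]],"turn":[-0.06]}'>/dev/null; f
python3 -m pendant '{"xyz":[[0,0,0]],"turn":[-0.06]}'>/dev/null; f
python3 -m pendant '{"xyz":[[0,0,0]],"turn":[-0.06]}'>/dev/null; f
python3 -m pendant '{"xyz":[[0,0,0]],"turn":[-0.06]}'>/dev/null; f
python3 -m pendant '{"xyz":[[0,0,0]],"turn":[-0.06]}'>/dev/null; f
python3 -m pendant '{"xyz":[[0,0,0]],"turn":[-0.06]}'>/dev/null; f
python3 -m pendant '{"xyz":[[0,0,0]],"turn":[-0.06]}'>/dev/null; f
python3 -m pendant '{"xyz":[[0,0,0]],"turn":[-0.06]}'>/dev/null; f
python3 -m pendant '{"xyz":[[0,0,0]],"turn":[-0.06]}'>/dev/null; f
```

```text
t 12.3 tcp [ 0.5557 -0.0998  0.1319] yaw 65.83 T [-0.276  0.021  0.244] w 0.0387 j7 80.6 
t 12.425 tcp [ 0.5557 -0.0999  0.1319] yaw 62.38 T [-0.246  0.067  0.059] w 0.0386 j7 77.2 
t 12.55 tcp [ 0.5557 -0.0999  0.132 ] yaw 58.92 T [-0.237  0.087  0.003] w 0.0388 j7 73.8 
t 12.675 tcp [ 0.5557 -0.0999  0.132 ] yaw 55.44 T [-0.236  0.092  0.012] w 0.0388 j7 70.4 
t 12.8 tcp [ 0.5557 -0.1     0.132 ] yaw 51.94 T [-0.214  0.142 -0.139] w 0.0386 j7 67.0 
t 12.925 tcp [ 0.5557 -0.1     0.132 ] yaw 48.46 T [-0.204 -0.006  0.175] w 0.0387 j7 63.6 
t 13.05 tcp [ 0.5557 -0.1     0.1319] yaw 45.02 T [-0.214  0.112  0.17 ] w 0.0382 j7 60.2 
t 13.175 tcp [ 0.5557 -0.1001  0.1319] yaw 41.58 T [-0.245  0.111  0.119] w 0.0386 j7 56.7 
t 13.3 tcp [ 0.5557 -0.1001  0.1319] yaw 38.1 T [-0.233  0.147 -0.012] w 0.0381 j7 53.3 
t 13.425 tcp [ 0.5557 -0.1001  0.1319] yaw 34.62 T [-0.251  0.121 -0.025] w 0.0388 j7 49.8 
t 13.55 tcp [ 0.5556 -0.1002  0.1319] yaw 31.12 T [-0.254  0.19  -0.217] w 0.0384 j7 46.3
```

```bash
f(){ python3 st.py | sed 's/F.*T/T/;s/xax.*//'; }; 
python3 -m pendant '{"xyz":[[0,0,0]],"turn":[-0.06]}'>/dev/null; f
python3 -m pendant '{"xyz":[[0,0,0]],"turn":[-0.06]}'>/dev/null; f
python3 -m pendant '{"xyz":[[0,0,0]],"turn":[-0.06]}'>/dev/null; f
python3 -m pendant '{"xyz":[[0,0,0]],"turn":[-0.06]}'>/dev/null; f
python3 -m pendant '{"xyz":[[0,0,0]],"turn":[-0.06]}'>/dev/null; f
python3 -m pendant '{"xyz":[[0,0,0]],"turn":[-0.06]}'>/dev/null; f
python3 -m pendant '{"xyz":[[0,0,0]],"turn":[-0.06]}'>/dev/null; f
python3 -m pendant '{"xyz":[[0,0,0]],"turn":[-0.06]}'>/dev/null; f
python3 -m pendant '{"xyz":[[0,0,0]],"turn":[-0.06]}'>/dev/null; f
python3 -m pendant '{"xyz":[[0,0,0]],"turn":[-0.06]}'>/dev/null; f
python3 -m pendant '{"xyz":[[0,0,0]],"turn":[-0.06]}'>/dev/null; f
python3 -m pendant '{"xyz":[[0,0,0]],"turn":[-0.06]}'>/dev/null; f
python3 -m pendant '{"xyz":[[0,0,0]],"turn":[-0.06]}'>/dev/null; f
python3 -m pendant '{"xyz":[[0,0,0]],"turn":[-0.06]}'>/dev/null; f
python3 -m pendant '{"xyz":[[0,0,0]],"turn":[-0.06]}'>/dev/null; f
python3 -m pendant '{"xyz":[[0,0,0]],"turn":[-0.06]}'>/dev/null; f
python3 -m pendant '{"xyz":[[0,0,0]],"turn":[-0.06]}'>/dev/null; f
```

```text
t 13.675 tcp [ 0.5557 -0.1002  0.1319] yaw 27.66 T [-0.221 -0.011  0.329] w 0.0385 j7 42.9 
t 13.8 tcp [ 0.5557 -0.1002  0.1319] yaw 24.22 T [-0.294  0.114  0.191] w 0.0382 j7 39.4 
t 13.925 tcp [ 0.5557 -0.1003  0.132 ] yaw 20.76 T [-0.257  0.154  0.033] w 0.0383 j7 36.0 
t 14.05 tcp [ 0.5556 -0.1003  0.132 ] yaw 17.29 T [-0.269  0.141 -0.054] w 0.0381 j7 32.5 
t 14.175 tcp [ 0.5556 -0.1003  0.132 ] yaw 13.8 T [-0.184  0.124 -0.089] w 0.0386 j7 29.0 
t 14.3 tcp [ 0.5555 -0.1003  0.1319] yaw 10.29 T [-0.24  0.11 -0.12] w 0.0387 j7 25.5 
t 14.425 tcp [ 0.5556 -0.1004  0.1319] yaw 6.85 T [-0.225  0.083  0.286] w 0.0383 j7 22.0 
t 14.55 tcp [ 0.5555 -0.1004  0.132 ] yaw 3.4 T [-0.248  0.229  0.113] w 0.0387 j7 18.5 
t 14.675 tcp [ 0.5555 -0.1004  0.1319] yaw -0.06 T [-0.229  0.188  0.049] w 0.0387 j7 15.0 
t 14.8 tcp [ 0.5555 -0.1004  0.132 ] yaw -3.54 T [-0.123  0.165 -0.064] w 0.0385 j7 11.5 
t 14.925 tcp [ 0.5554 -0.1004  0.1319] yaw -7.03 T [-0.219  0.196 -0.111] w 0.0381 j7 8.0 
t 15.05 tcp [ 0.5554 -0.1004  0.132 ] yaw -10.53 T [-0.169  0.148 -0.016] w 0.0385 j7 4.5 
t 15.175 tcp [ 0.5554 -0.1004  0.1319] yaw -13.97 T [-0.238  0.195  0.219] w 0.0384 j7 1.0 
t 15.3 tcp [ 0.5553 -0.1005  0.1319] yaw -17.42 T [-0.233  0.25   0.137] w 0.0383 j7 -2.5 
t 15.425 tcp [ 0.5553 -0.1005  0.132 ] yaw -20.88 T [-0.189  0.207  0.061] w 0.0385 j7 -6.0 
t 15.55 tcp [ 0.5553 -0.1005  0.132 ] yaw -24.37 T [-0.22   0.23  -0.066] w 0.0385 j7 -9.5 
t 15.675 tcp [ 0.5552 -0.1005  0.1319] yaw -27.87 T [-0.174  0.208 -0.189] w 0.0386 j7 -13.0
```

```bash
f(){ python3 st.py | sed 's/F.*T/T/;s/xax.*//'; }; 
python3 -m pendant '{"xyz":[[0,0,0]],"turn":[-0.06]}'>/dev/null; f
python3 -m pendant '{"xyz":[[0,0,0]],"turn":[-0.06]}'>/dev/null; f
python3 -m pendant '{"xyz":[[0,0,0]],"turn":[-0.06]}'>/dev/null; f
python3 -m pendant '{"xyz":[[0,0,0]],"turn":[-0.06]}'>/dev/null; f
python3 -m pendant '{"xyz":[[0,0,0]],"turn":[-0.06]}'>/dev/null; f
python3 -m pendant '{"xyz":[[0,0,0]],"turn":[-0.06]}'>/dev/null; f
python3 -m pendant '{"xyz":[[0,0,0],[0,0,0]],"turn":[-0.035,0]}'>/dev/null; f
python3 -m pendant '{"xyz":[[0,0,0],[0,0,0],[0,0,0]],"turn":[0,0,0]}' 0.6 >/dev/null; f
```

```text
t 15.8 tcp [ 0.5552 -0.1005  0.132 ] yaw -31.36 T [-0.235  0.207  0.112] w 0.0387 j7 -16.5 
t 15.925 tcp [ 0.5552 -0.1005  0.1319] yaw -34.8 T [-0.215  0.269  0.19 ] w 0.0383 j7 -20.0 
t 16.05 tcp [ 0.5551 -0.1005  0.132 ] yaw -38.25 T [-0.193  0.208  0.038] w 0.0386 j7 -23.5 
t 16.175 tcp [ 0.5551 -0.1005  0.132 ] yaw -41.73 T [-0.138  0.219 -0.01 ] w 0.0388 j7 -27.0 
t 16.3 tcp [ 0.5551 -0.1005  0.132 ] yaw -45.22 T [-0.187  0.26  -0.082] w 0.0383 j7 -30.4 
t 16.425 tcp [ 0.555  -0.1004  0.1319] yaw -48.72 T [-0.1    0.243 -0.227] w 0.0382 j7 -33.9 
t 16.675 tcp [ 0.555  -0.1004  0.132 ] yaw -50.7 T [-0.19   0.278 -0.115] w 0.0387 j7 -35.9 
t 17.05 tcp [ 0.5553 -0.0999  0.132 ] yaw -50.57 T [-0.051  0.188  0.024] w 0.0514 j7 -35.8
```

The dial is released at the sixth click: I counted six torque cycles, and the yaw change was 120°. Next I'll rise, then go behind the tab with the fingers shut.

```bash
python3 -m pendant '{"xyz":[[0,0,0.015],[0,0,0.025],[0,0,0.025],[0,0,0]],"turn":[0,0,0,0]}' 0.7 >/dev/null; python3 st.py; python3 -m pendant '{"xyz":[[-0.009,0.022,0],[-0.009,0.022,0],[-0.009,0.022,0],[-0.009,0.022,0],[-0.009,0.022,0],[-0.009,0.022,0],[0,0,0],[0,0,0],[0,0,0]],"turn":[0.16,0.16,0.16,0.16,0.16,0.16,0.16,0.15,0]}' 0 30 >/dev/null; python3 st.py
python3 - <<'E'
from h import *
o=snap('wrist','w5.png')
for n in ['dial_grip','lock_tab']:
    for d in pinpoint('wrist',n)[:2]: print(n,round(d['score'],2),toW('wrist',d['at'],o).round(4))
o=snap('top','top2.png')
im=cv2.imread('pics/top2.png').astype(int)
m=(im[:,:,2]>120)&(im[:,:,1]<70)&(im[:,:,0]<70)
n,l,s,c=cv2.connectedComponentsWithStats(m.astype(np.uint8))
for i in range(1,n):
    if s[i,4]>5: print('red',s[i],c[i],ray('top',*c[i],0.153,o))
E
python3 st.py
```

```text
t 17.55 tcp [ 0.5558 -0.1001  0.2018] yaw -50.56 F [-0.9  0.6 -1. ] T [-0.066  0.168  0.028] w 0.0606 j7 -38.1 xax [ 0.027 -0.012 -1.   ]
t 18.675 tcp [0.4967 0.0357 0.1989] yaw 24.54 F [0.2 0.9 0.1] T [-0.101  0.061 -0.005] w 0.0002 j7 18.3 xax [ 0.016  0.022 -1.   ]
t 18.875 tcp [0.497  0.0355 0.1992] yaw 24.49 F [-0.8  0.1  0.6] T [-0.109  0.014  0.05 ] w 0.0005 j7 18.2 xax [ 0.016  0.022 -1.   ]
```

View pics/w5.png

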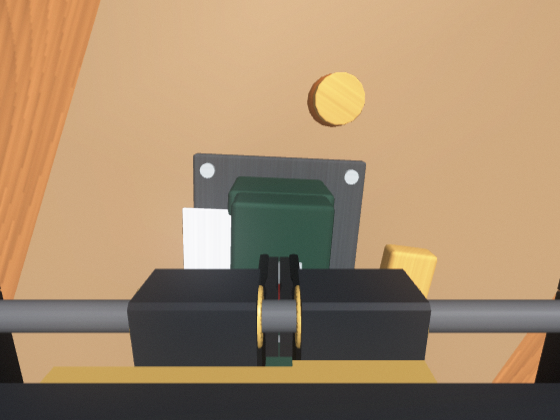

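```bash
python3 -m pendant '{"xyz":[[0.002,0.001,-0.025],[0,0,-0.02],[0,0,-0.012],[0,0,-0.007],[0,0,0]],"turn":[0,0,0,0,0]}' >/dev/null; python3 st.py; python3 -m pendant '{"xyz":[[0.0034,-0.0083,0],[0.0034,-0.0083,0],[0,0,0]],"turn":[-0.02,0,0]}' >/dev/null; python3 st.py
```

```text
t 19.5 tcp [0.5    0.0363 0.1342] yaw 24.17 F [ 0.1 -0.1 -0.3] T [-0.094  0.023  0.03 ] w 0.0002 j7 20.2 xax [ 0.019  0.023 -1.   ]
t 19.875 tcp [0.5086 0.018  0.1359] yaw 22.88 F [ 0.1  0.2 -0.1] T [-0.136  0.037  0.004] w 0.0003 j7 21.6 xax [ 0.022  0.023 -0.999]
```

```bash
f(){ python3 st.py | sed 's/xax.*//'; }; 
python3 -m pendant '{"xyz":[[0.0011,-0.0028,-0.001],[0.0011,-0.0028,-0.001]],"turn":[0,0]}'>/dev/null; f
python3 -m pendant '{"xyz":[[0.0011,-0.0028,0]],"turn":[0]}'>/dev/null; f
python3 -m pendant '{"xyz":[[0.0011,-0.0028,0]],"turn":[0]}'>/dev/null; f
python3 -m pendant '{"xyz":[[0.0011,-0.0028,0]],"turn":[0]}'>/dev/null; f
python3 -m pendant '{"xyz":[[0.0011,-0.0028,0]],"turn":[0]}'>/dev/null; f
```

```text
t 20.125 tcp [0.5111 0.0123 0.1341] yaw 22.9 F [ 0.5 -0.1  0.7] T [-0.126  0.012  0.015] w 0.0003 j7 22.6 
t 20.25 tcp [0.5119 0.0103 0.134 ] yaw 22.93 F [-0.6  2.7  1.6] T [ 0.406  0.365 -0.008] w 0.0005 j7 23.1 
t 20.375 tcp [0.5128 0.0082 0.134 ] yaw 22.97 F [-1.5  1.9  1.2] T [0.365 0.383 0.022] w -0.0 j7 23.6 
t 20.5 tcp [0.5137 0.0057 0.134 ] yaw 22.99 F [-1.7  2.8  1.3] T [0.355 0.372 0.   ] w 0.0003 j7 24.0 
t 20.625 tcp [0.5148 0.003  0.134 ] yaw 23.01 F [-1.5  1.8  1.3] T [0.353 0.354 0.029] w 0.0006 j7 24.5
```

The slide moves at about 3 N, with contact made around y=0.011. Continuing gently.

```bash
f(){ python3 st.py | sed 's/xax.*//'; }; 
python3 -m pendant '{"xyz":[[0.001,-0.0023,0]],"turn":[0]}'>/dev/null; f
python3 -m pendant '{"xyz":[[0.0008,-0.0018,0]],"turn":[0]}'>/dev/null; f
python3 -m pendant '{"xyz":[[0.0005,-0.0014,0]],"turn":[0]}'>/dev/null; f
python3 -m pendant '{"xyz":[[0.0005,-0.0014,0]],"turn":[0]}'>/dev/null; f
```

```text
t 20.75 tcp [0.5158 0.0006 0.134 ] yaw 23.01 F [-1.6  1.8  0.4] T [ 0.308  0.387 -0.028] w 0.0005 j7 24.9 
t 20.875 tcp [ 0.5164 -0.001   0.134 ] yaw 23.0 F [-3.6  5.5  2.7] T [ 1.129  0.816 -0.03 ] w 0.0005 j7 25.2 
t 21.0 tcp [ 0.5164 -0.001   0.134 ] yaw 23.03 F [-3.9  6.2  3.5] T [ 1.293  0.85  -0.03 ] w 0.0006 j7 25.4 
t 21.125 tcp [ 0.5164 -0.0009  0.134 ] yaw 23.07 F [-3.6  5.3  2.3] T [ 0.966  0.759 -0.015] w 0.0005 j7 25.6
```

```bash
f(){ python3 st.py | sed 's/xax.*//'; }; 
python3 -m pendant '{"xyz":[[0.001,-0.0025,0]],"turn":[0]}'>/dev/null; f
python3 -m pendant '{"xyz":[[0.0012,-0.003,0]],"turn":[0]}'>/dev/null; f
python3 -m pendant '{"xyz":[[-0.003,0.0074,0],[-0.0034,0.0083,0],[0,0,0.02],[0,0,0.04],[0,0,0.03],[0,0,0]],"turn":[0,0,0,0,0,0]}'>/dev/null; f
```

```text
t 21.25 tcp [ 0.5164 -0.0009  0.134 ] yaw 23.15 F [-4.3  7.9  4.8] T [ 1.69   1.122 -0.026] w 0.0001 j7 26.0 
t 21.375 tcp [ 0.5163 -0.0009  0.134 ] yaw 23.24 F [-5.8  8.3  6.1] T [ 1.688  1.291 -0.008] w 0.0002 j7 26.5 
t 22.125 tcp [0.51   0.0127 0.2256] yaw 23.16 F [ 0.4 -0.3 -0.6] T [-0.087  0.036 -0.006] w 0.0003 j7 20.6
```

Hard stop at about 11 N. I'll back the hand away outward and look at the tab from the cameras.

```bash
python3 -m pendant '{"xyz":[[0,0.05,0.02],[0,0.06,0.02],[0,0.06,0],[0,0.06,0],[0,0,0]],"turn":[0,0,0,0,0]}' 0.5 >/dev/null; python3 st.py
python3 - <<'E'
from h import *
for cam,fn in(('top','top3.png'),('scene','scene3.png')):
  o=snap(cam,fn)
  for n in ['dial_grip','lock_tab']:
    for d in pinpoint(cam,n)[:2]: print(cam,n,round(d['score'],2),toW(cam,d['at'],o).round(4))
  im=cv2.imread('pics/'+fn).astype(int)
  m=(im[:,:,2]>120)&(im[:,:,1]<70)&(im[:,:,0]<70)
  n,l,s,c=cv2.connectedComponentsWithStats(m.astype(np.uint8))
  for i in range(1,n):
    if s[i,4]>5: print('red',s[i],c[i],ray(cam,*c[i],0.15,o))
a=cv2.resize(cv2.imread('pics/top3.png')[180:300,220:410],None,fx=4,fy=4)
b=cv2.resize(cv2.imread('pics/scene3.png')[160:280,120:310],None,fx=4,fy=4)
cv2.imwrite('pics/c3.png',cv2.resize(np.hstack([a,b]),None,fx=.5,fy=.5))
E
```

```text
t 22.75 tcp [0.5077 0.2469 0.2614] yaw 22.84 F [-0.3  0.   0.5] T [-0.134  0.049  0.   ] w 0.0404 j7 -2.7 xax [ 0.013  0.028 -1.   ]
top dial_grip 0.95 [ 0.5548 -0.0996  0.1464]
top lock_tab 0.46 [ 0.5252 -0.0157  0.1502]
red [278 253   6   8  29] [280.51724138 256.20689655] [ 0.5226033  -0.01754175  0.15      ]
scene dial_grip 0.93 [ 0.5609 -0.1026  0.1496]
scene lock_tab 0.7 [ 0.5236 -0.0205  0.1556]
red [225 172  11   7  41] [229.85365854 174.90243902] [ 0.52221239 -0.01711362  0.15      ]
```

View pics/c3.png

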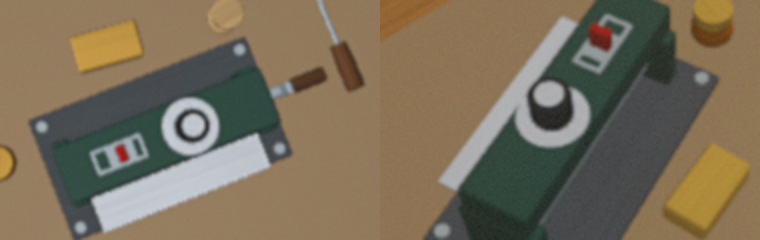

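Both cameras show the tab moved about 14.2 mm, so it is home. The bystanders look undisturbed and the hand is clear.

```bash
python3 -c "
from cell import sign_off; print(sign_off())"
```

```text
the job is handed in; nothing more can be done
None
```

The dial is set to the sixth click and the locking slide is home. The job is handed in, and `sign_off()` gave no verdict.

- **Finding the stop:** I turned the dial anticlockwise by four clicks. There the torque held at about 0.33 N m about 5° past the rest, instead of dropping off as it does at a click. I let go so the dial could spring back, regripped, and pressed it to the stop again with the same result. By tool angle it never went more than about 0.1 rad past the stop.
- **Setting the dial:** I turned it back 120° clockwise and counted six click cycles in the wrist torque. The tool angle agreed: yaw 69° at the stop, about -51° at the end.
- **Locking slide:** It moved at about 3 N and stopped hard. The wrist read no more than about 12 N. The top and scene cameras put the tab's travel at 14.2 and 14.3 mm, against a nominal 14 mm.
- **Final state:** The hand was well clear, with the measured force near zero. The spool, awl, jar and weight looked undisturbed in the last pictures, though I did not measure their positions again.

**Checks that disagreed:** One early wrist-camera reading of the dial was about 9 mm off because the arm was still settling. I repeated it once the arm was still, and it then agreed with the other cameras. After the tool moved to the locking slide, the networks found neither the dial nor the tab in the wrist picture, and the colour check on the top picture did not find the tab. I lined up the push from the earlier measurements instead.

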